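# Hold a patch plate flush on a tilted weld fixture

## Task

Push the weld fixture's carriage along its bed, to the robot's left, until the spring detent snaps in at the end stop; then take the steel patch plate by its lug and lay it flush on the sloped plate, centred over the hole and with its long side straight up the slope. Keep pressing it on with moderate hand pressure (around 15 N, clearly more than its own weight) and finish while still holding it there, ready for tacking: do not let go. Leave the other things on the bench where they are.

Things in the scene. Friction and masses are not known exactly. Their poses are not given: they have to be found in the camera images.
- fixture: Fixed weld fixture: blue bed 140 mm (its x) by 320 mm (its y), 15 mm thick, bolted to the bench, with an end stop and a spring ball-detent housing (on its +x side). Origin on the bench under the slide's centre line, bed reaching from y = -180 to +140 mm; z up. The carriage slides along the fixture's +y axis (to the robot's left).
- carriage (a joint): travel of the grey carriage along the fixture's +y, in m: it starts between 0 and 0.05; the detent ball begins to resist near 0.085 (push about 5 to 9 N in all), snaps over and holds the carriage at 0.100, where it is against its end stop. Sliding otherwise takes about 1 to 2 N; it stays where it is left.
- push_face (a point): centre of the -y side of the carriage's push handle, an upright steel block 44 mm (fixture x) by 14 mm (fixture y), its top 22 mm above this point, its foot 34 mm below it (47 mm above the bench). Push here towards fixture +y. Moves with the carriage. The near edge of the tilting plate is 50 mm further along +y, so there is room for a gripper over the handle.
- tilt_plate: steel plate 110 mm (its x, up the slope) by 90 mm (its y) by 8 mm on a trunnion on the carriage, clamped at 15 to 35 degrees: it faces up and back towards the robot, the +x edge high. It does not turn under hand force. Origin on the trunnion axis, 40 mm below the face along its z; z is the face's normal.
- face (a point): centre of the tilting plate's upper face, at the middle of the 28 mm round hole to be covered; x up the slope, y along the slide, z the outward normal of the face. It lies 95 mm along fixture +y from the push face.
- patch: loose steel patch plate 80 mm (x) by 55 mm (y) by 6 mm, about 0.35 kg, lying flat with a lug upright on top: the lug is 40 mm (x) by 12 mm (y), centred, rising 45 mm above the plate (from 6 to 51 mm above the underside). Origin at the centre of the underside; z up out of the lug. It is the same turned half round.
- timber_long: loose pale timber offcut 300 x 60 x 38 mm lying flat beyond the fixture (bystander); origin at its underside
- timber_short: loose pale timber offcut 140 x 89 x 38 mm lying flat at the far right (bystander); origin at its underside
- hammer: loose hammer 260 mm long, lying on the right beyond the patch plate (bystander)
- wire_brush: loose brush 200 mm long, lying at the left (bystander)
- can: closed can, 66 mm diameter, 90 mm tall, standing near left (bystander); origin at its underside
- magnet: grey welding angle magnet, about 75 x 75 x 20 mm, lying flat near the robot (bystander); origin at its underside
- offcut: square steel offcut 60 x 60 x 6 mm without any lug, lying flat on the near right (bystander); origin at its underside
- flat_bar: steel flat bar 160 x 40 x 6 mm lying flat at the far left (bystander); origin at its underside
There are look-alikes about, which are no part of the job. Leave any purple look-alike of the patch alone.

How it is judged (in metres and radians):
On the way, in this order (a step that is already met when the one before it is completed fails the run):
1. the carriage is pushed home into its detent (value of joint carriage above 0.097 m), for 0.2 s.
2. the patch plate is held flush, square and centred on the sloped plate, pressed on (angle between the z axis of patch and the z axis of face, either way round below 0.04 rad and angle between the x axis of patch and the x axis of face, either way round below 0.14 rad and x of patch in the frame of face between -0.01 and 0.01 m and y of patch in the frame of face between -0.01 and 0.01 m and z of patch in the frame of face between -0.003 and 0.003 m and contact force between patch and tilt_plate between 6 and 40 N and contact force between the fingers and patch above 6 N), for 0.2 s.
At the end, for the whole second after the job is handed in: Carriage in its detent (travel above 97 mm); patch underside on the sloped face within 3 mm, parallel to it within 2.3 degrees, its long side up the slope within 8 degrees, its centre within 10 mm of the hole's centre each way; pressed on with 6 to 40 N, still gripped by the fingers and at rest (all of step 2 and value of joint carriage above 0.097 m and linear speed of patch below 0.01 m/s); the arm keeps its last pose, push and grip.
It fails at once if another thing on the bench is moved by more than 40 mm (distance of any of timber_long, timber_short, hammer, wire_brush, can, magnet, offcut, flat_bar from where it was at the start of the episode above 0.04 m).
It also fails if it takes over 58 s, if anything falls off the work surface, if the arm or the gripper's body presses on something with over 40 N, if the wrist force passes 120 N, or if a joint passes its speed limit or range.

## Robot

A 6-joint arm with a two-finger parallel gripper is mounted at the origin on the work surface. World frame = base frame: x ahead of the robot, y to its left, z up, the work surface at z = 0. Lengths are in m, angles in degrees, forces in N, time in s.
With the tool pointing down it reaches from about 0.35 to 0.875 m from the base axis. Payload 4.2 kg.
Tool frame: the origin (TCP) lies between the finger pads; the fingertips stand 14 mm ahead of it and the grasp point (between the pads) lies 5 mm behind it; z points along the fingers, y is the line along which they close (so a half turn about z gives the same grasp; the last joint's range is limited). The gripper opens to 87 mm and grips with 3 to 60 N. Pads are 19 mm wide; open, the fingers measure 117 mm over their backs; the gripper's body (75 mm by 190 mm) begins 51 mm behind the grasp point.
Start: joints at [-51.646, 22.042, 0.453, 0, -68.411, -14.817], TCP at [0.25, -0.573, 0.197] pointing down, gripper open.
Joint ranges: [-179.83, 179.83], [-69.29, 118.12], [-61.27, 80.66], [-181.25, 117.63], [-171.15, -9.14], [-177.46, 177.46]. Speed limits (degrees/s): [159.86, 159.86, 180, 180, 180, 180].

## Interface

Orientations are given as a 3x3 rotation matrix whose columns are the frame's x, y, z axes.
In Python, from station import * gives the robot as it stands. The module is installed in compiled form; this text tells all that it offers.
- The arm moves only by the tool play_rows, never from a script. Its argument "steps" is a list of rows, each an object of numbers: "ax", "ay", "az": the turn, a rotation vector about the tool's x, y, z in degrees; "dx", "dy", "dz": the shift along the tool's x, y, z in mm; "claw": the finger opening in mm, from 0 to 87. A call has 1 to 20 rows; each row shifts and turns the commanded pose from where the row before left it, along the tool's axes as they then stand; what a row does not reach is not made up. A row lasts 1/10 s, in which the tool goes at most 50 mm and 8.59 degrees, less where a joint would pass 70% of its speed; a pose out of reach is approached as far as the arm can. A call with a gripper value outside its range is refused whole. The fingers move at their own pace and stop on an object; the grip force is fixed at half the most. Time passes only in rows, so rows that do not move let the fingers close. It gives the time, the measured TCP pose, the force, the opening and the grip force at its end, in the units of the state.
- sense(): the state, without advancing time (a new reading comes with each control period).
- capture(name): name is "side" or "top" or "wrist"; returns a dict with "frame" (400x640x3 uint8, blue, green, red), "range_z" (400x640 float32, m along the optical axis (not along the pixel's ray), 0 where there is no reading), "fx", "fy", "cx", "cy" (pixels), "k1" (the pictures are not rectified: a ray, as slopes to the right and down, at radius r is drawn at 1 + k1 r^2 times it, then the intrinsics apply), "xyz" and "rotation" of the camera in the world. Camera axes: x right, y down, z forward; pixel columns grow to the right and rows downward; lengths in m; the calibration is good to about 2 mm. A picture is of the moment at which its call begins.
- finish_job(): hands the job in; it is judged then, once.
The state is a dict: "time_s": time; "joints": joint angles; "joint_velocities": joint speeds; "effort": joint torques, N m; "tcp_pos": TCP position; "ee_rot": TCP orientation; "wrist_force": force on the tool from outside, world axes, zero at the start; "moment": the same for the moment, N m; "gripper_width": opening from 0.0 (shut) to 1.0 (fully open); "gripper_force": force on a finger pad.
Only numpy, scipy, OpenCV 4.12 (cv2) and the standard library are available. Lean on these libraries where they do the work, as an engineer would, in place of code of your own. Each camera call takes 0.05 s, during which the arm holds its last target. There are 200 camera calls.

## Working session

There is one attempt and no reset: what is moved stays moved. The work goes in short steps, Python scripts to look and compute and a tool call to move; the robot and the scene stay as the last step left them, time stands still between calls to the robot, and variables do not carry over. Pictures are saved under pics/ and viewed, at most 10 in all, crops included, and the job is handed in when it is done.

Besides the shell and the picture viewer there is one more tool, called after "Call:" in YAML: its name, and indented under it one key for each argument. play_rows: Moves the arm, as the interface text tells. Its arguments: {"type":"object","properties":{"steps":{"type":"array"}},"required":["steps"]}

```bash
mkdir -p pics; cat > h.py <<'E'
from station import *
import numpy as np, cv2, pickle
def snap(name, tag):
    c=capture(name); pickle.dump(c,open(f'{tag}.pkl','wb')); cv2.imwrite(f'pics/{tag}.png',c['frame']); return c
def load(tag): return pickle.load(open(f'{tag}.pkl','rb'))
def ray(c,u,v):
    d=np.array([c['k1'],0,0,0,0.]) ; K=np.array([[c['fx'],0,c['cx']],[0,c['fy'],c['cy']],[0,0,1.]])
    d=np.array([c['k1'],0,0,0,0,0,0,0.])
    p=cv2.undistortPoints(np.array([[[u,v]]],float),K,d)[0,0]
    return np.array([p[0],p[1],1.])
def pt(c,u,v,z=None):
    R=np.array(c['rotation']);o=np.array(c['xyz']);r=R@ray(c,u,v)
    if z is None:
        w=c['range_z'][int(v)-1:int(v)+2,int(u)-1:int(u)+2]; w=w[w>0]; return o+r*np.median(w)
    return o+r*(z-o[2])/r[2]
def cloud(c):
    h,w=c['range_z'].shape; uu,vv=np.meshgrid(np.arange(w),np.arange(h))
    K=np.array([[c['fx'],0,c['cx']],[0,c['fy'],c['cy']],[0,0,1.]])
    p=cv2.undistortPoints(np.stack([uu,vv],-1).reshape(-1,1,2).astype(float),K,np.array([c['k1'],0,0,0,0.]))[:,0]
    z=c['range_z'].reshape(-1,1); P=np.hstack([p,np.ones_like(z)])*z
    W=P@np.array(c['rotation']).T+np.array(c['xyz']); W[z[:,0]<=0]=np.nan
    return W.reshape(h,w,3)
E
python3 - <<'E'
from h import *
for n in ['top','side']:
    c=snap(n,n+'0'); print(n,c['xyz'],np.round(c['rotation'],3).tolist(),c['fx'],c['k1'],(c['range_z']>0).mean())
print(sense())
E
```

```text
top [4.14961815e-01 5.38439488e-04 1.28970972e+00] [[0.023, -0.994, 0.109], [-1.0, -0.024, -0.005], [0.007, -0.109, -0.994]] 437.44552769585266 -0.0939858239496379 0.9960234375
side [0.52780788 1.06188804 0.86113916] [[-1.0, 0.014, 0.016], [-0.004, 0.587, -0.809], [-0.021, -0.809, -0.587]] 462.74393735594373 -0.12094258755849958 0.9958203125
{'time_s': 0.1, 'joints': array([-5.16460496e+01,  2.20879815e+01,  3.88443026e-01, -2.74271734e-02,
       -6.84117583e+01, -1.48161813e+01]), 'joint_velocities': array([ 0.06646967, -0.01710506,  0.16354158,  0.13103071,  0.04279015,
        0.0218796 ]), 'effort': array([-3.17901686e-04, -3.91689849e+01,  1.87935609e+01,  4.23188522e+00,
        1.34853183e-02, -7.39437814e-05]), 'tcp_pos': array([ 0.24938099, -0.57244933,  0.19615215]), 'ee_rot': array([[-9.16867489e-01, -3.99190775e-01, -8.56271411e-04],
       [-3.99191688e-01,  9.16865725e-01,  1.79945963e-03],
       [ 6.67582263e-05,  1.99168246e-03, -9.99998014e-01]]), 'wrist_force': array([ 0.72182298, -0.22948564,  0.89573031]), 'moment': array([ 0.01897007,  0.00713859, -0.00775262]), 'gripper_force': 0.0, 'gripper_width': 1.0005684609631562}
```

View pics/top0.png

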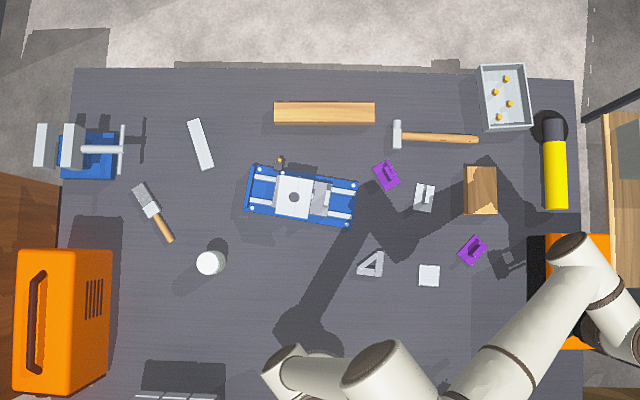

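View pics/side0.png

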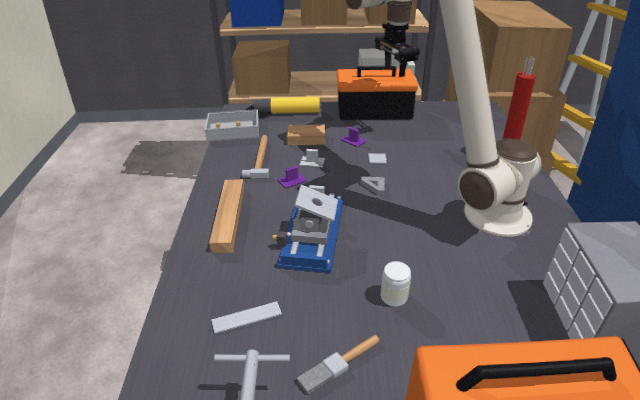

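The top view shows the fixture around (300,195), with the tilt plate and hole at (294,198) and the push handle near (322,195). The grey patch with its lug is at (424,197), and the purple look-alikes are at (386,175) and (472,248). In the side view the tilt plate's hole is at (319,202).

```bash
python3 - <<'E'
from h import *
c=load('top0'); a=c['frame'][145:245,230:370]; b=c['frame'][165:235,390:490]
a=cv2.resize(a,None,fx=5,fy=5,interpolation=cv2.INTER_CUBIC)
cv2.imwrite('pics/cropA.png',a)
W=cloud(c)
for (u,v) in [(293,198),(293,182),(293,214),(280,198),(308,190),(322,195),(326,185),(252,185),(350,215),(424,190),(424,210),(400,300)]:
    print(u,v,np.round(W[v,u],4))
# patch heights region
P=W[180:218,408:440].reshape(-1,3)
print('z hist',np.histogram(P[:,2],bins=np.arange(-.01,.07,.005)))
for lo,hi in [(0.004,.012),(.035,.06)]:
    uv=np.argwhere((W[180:218,408:440,2]>lo)&(W[180:218,408:440,2]<hi))
    Q=W[180:218,408:440][uv[:,0],uv[:,1]]
    print(len(Q),Q.mean(0),cv2.minAreaRect((Q[:,:2]*1000).astype(np.float32)))
# tilt plate fit
w=W[180:216,276:312].reshape(-1,3); w=w[(w[:,2]>.08)]
m=w.mean(0)
for _ in range(5):
    n=np.linalg.svd(w-m)[2][2]; n*=np.sign(n[2]); r=(w-m)@n; k=abs(r)<max(.003,2*np.median(abs(r))); w=w[k]; m=w.mean(0)
print(len(w),m,n,np.degrees(np.arccos(n[2])),r.std())
E
```

```text
293 198 [0.5368 0.077  0.1059]
293 182 [0.5774 0.0767 0.1301]
293 214 [0.4941 0.0764 0.0932]
280 198 [0.5356 0.112  0.11  ]
308 190 [0.5575 0.0362 0.1239]
322 195 [ 0.5535 -0.0018  0.0473]
326 185 [ 0.5825 -0.0126  0.0481]
252 185 [0.5803 0.2031 0.0258]
350 215 [ 0.4997 -0.0844  0.0251]
424 190 [ 0.578  -0.3005  0.0251]
424 210 [ 0.5209 -0.3055  0.004 ]
400 300 [ 0.2563 -0.2365  0.0012]
z hist (array([ 45, 419, 417, 213,  20,   4,   3,   7,   6,   5,  11,  34,  26,
         0,   0]), array([-0.01 , -0.005,  0.   ,  0.005,  0.01 ,  0.015,  0.02 ,  0.025,
        0.03 ,  0.035,  0.04 ,  0.045,  0.05 ,  0.055,  0.06 ,  0.065]))
302 [ 0.55846958 -0.30108249  0.00641014] ((554.8723754882812, -305.3479919433594), (110.83834838867188, 92.86917877197266), 2.211771249771118)
76 [ 0.55804507 -0.30200301  0.04811317] ((558.1968383789062, -303.28387451171875), (14.016273498535156, 40.102779388427734), 80.67141723632812)
898 [0.53687272 0.07471854 0.11270135] [-0.3773901   0.05594119  0.92436318] 22.42747635509173 0.0014730097538127817
```

View pics/cropA.png

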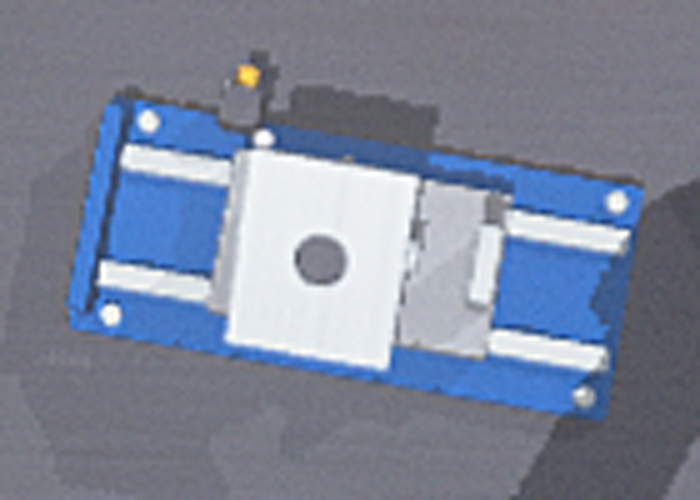

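The crop shows the bed's slide axis rotated by about 9° (it runs left and up). The hole is at crop (321,260) and the handle's top at crop (487,265).

```bash
python3 - <<'E'
from h import *
c=snap('wrist','w0'); s=sense(); R=s['ee_rot'];
print(R.T@(np.array(c['xyz'])-s['tcp_pos']),(R.T@np.array(c['rotation'])).round(3),c['fx'])
c=load('top0')
print('handle top',pt(c,327.4,198,.103),'bed edges',pt(c,230+640/5,145+185/5,.015),pt(c,230+120/5,145+100/5,.015),pt(c,230+605/5,145+415/5,.015))
W=cloud(c); 
q=W[185:212,318:336].reshape(-1,3); q=q[q[:,2]>.09]; print(len(q),q.mean(0),cv2.minAreaRect((q[:,:2]*1000).astype(np.float32)))
print('hole',pt(c,294.2,197,.113))
E
```

```text
[ 0.06668152 -0.00070252 -0.18866723] [[ 0.    -0.969 -0.246]
 [ 1.     0.     0.001]
 [-0.001 -0.246  0.969]] 304.12127443182953
handle top [ 0.53940508 -0.01664498  0.103     ] bed edges [ 0.59818445 -0.10697846  0.015     ] [0.64151331 0.20141764 0.015     ] [ 0.46248244 -0.08860791  0.015     ]
80 [ 0.54122328 -0.01504784  0.10014333] ((541.464111328125, -14.928329467773438), (13.521164894104004, 42.94515609741211), 81.79695892333984)
hole [0.53889662 0.0733483  0.113     ]
```

Call:
play_rows:
  steps:
    - {"az": 7.9}
    - {"az": 7.9}
    - {"az": 7.9}
    - {"az": 7.9}
    - {"dx": -31, "dy": 39}
    - {"dx": -31, "dy": 39}
    - {"dx": -31, "dy": 39}
    - {"dx": -31, "dy": 39}
    - {"dx": -31, "dy": 39}
    - {"dx": -31, "dy": 39}
    - {"dx": -31, "dy": 39}
    - {"dx": -31, "dy": 38}
    - {}
    - {}

```text
invalid input at $.steps[0]: expected keys ax, ay, az, dx, dy, dz, claw
```

```bash
python3 - <<'E'
from h import *
c=snap('wrist','w1'); s=sense(); print(s['tcp_pos'],s['ee_rot'].round(4),s['wrist_force'],s['time_s'])
W=cloud(c); 
m=(W[...,2]>.042)&(W[...,2]<.06)
n,l,st,ce=cv2.connectedComponentsWithStats(m.astype(np.uint8))
for i in range(1,n):
    if st[i,4]>60: 
        q=W[l==i]; print(ce[i],st[i],q.mean(0),cv2.minAreaRect((q[:,:2]*1000).astype(np.float32)))
E
```

```text
[ 0.24943704 -0.57262057  0.19649101] [[-9.168e-01 -3.993e-01 -7.000e-04]
 [-3.993e-01  9.168e-01  1.200e-03]
 [ 1.000e-04  1.400e-03 -1.000e+00]] [-0.38223196  0.31199196  0.21654179] 0.2
```

View pics/w1.png

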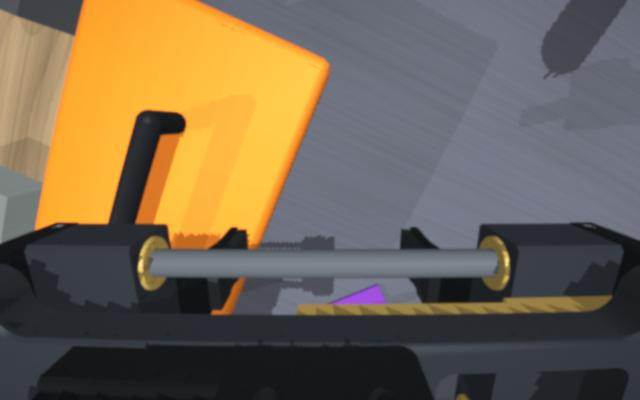

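The first move was refused because every key is required in each row, so the arm stayed put. This wrist view shows the orange box and the finger bar at row 262, and the space ahead of the fingers is visible above row 220.

Call:
play_rows:
  steps:
    - {"ax": 0, "ay": 0, "az": 7.9, "dx": 0, "dy": 0, "dz": 0, "claw": 87}
    - {"ax": 0, "ay": 0, "az": 7.9, "dx": 0, "dy": 0, "dz": 0, "claw": 87}
    - {"ax": 0, "ay": 0, "az": 7.9, "dx": 0, "dy": 0, "dz": 0, "claw": 87}
    - {"ax": 0, "ay": 0, "az": 7.9, "dx": 0, "dy": 0, "dz": 0, "claw": 87}
    - {"ax": 0, "ay": 0, "az": 0, "dx": -31, "dy": 39, "dz": 0, "claw": 87}
    - {"ax": 0, "ay": 0, "az": 0, "dx": -31, "dy": 39, "dz": 0, "claw": 87}
    - {"ax": 0, "ay": 0, "az": 0, "dx": -31, "dy": 39, "dz": 0, "claw": 87}
    - {"ax": 0, "ay": 0, "az": 0, "dx": -31, "dy": 39, "dz": 0, "claw": 87}
    - {"ax": 0, "ay": 0, "az": 0, "dx": -31, "dy": 39, "dz": 0, "claw": 87}
    - {"ax": 0, "ay": 0, "az": 0, "dx": -31, "dy": 39, "dz": 0, "claw": 87}
    - {"ax": 0, "ay": 0, "az": 0, "dx": -31, "dy": 39, "dz": 0, "claw": 87}
    - {"ax": 0, "ay": 0, "az": 0, "dx": -31, "dy": 38, "dz": 0, "claw": 87}
    - {"ax": 0, "ay": 0, "az": 0, "dx": 0, "dy": 0, "dz": 0, "claw": 87}
    - {"ax": 0, "ay": 0, "az": 0, "dx": 0, "dy": 0, "dz": 0, "claw": 87}

```text
time_s: 1.6
tcp_pos: [0.5394, -0.2986, 0.1965]
ee_rot: [[-0.99, 0.138, -0.001], [0.138, 0.99, 0.0], [0.001, 0.0, -1.0]]
wrist_force: [0.6, -0.4, -0.5]
gripper_width: 1.0
gripper_force: 0.0
```

```bash
python3 - <<'E'
from h import *
c=snap('wrist','w1'); s=sense(); print(s['tcp_pos'],s['ee_rot'].round(4),s['wrist_force'],s['time_s'])
W=cloud(c); 
m=(W[...,2]>.042)&(W[...,2]<.06)
n,l,st,ce=cv2.connectedComponentsWithStats(m.astype(np.uint8))
for i in range(1,n):
    if st[i,4]>60: 
        q=W[l==i]; print(ce[i],st[i],q.mean(0),cv2.minAreaRect((q[:,:2]*1000).astype(np.float32)))
E
```

```text
[ 0.53856177 -0.29952363  0.19670034] [[-9.902e-01  1.396e-01 -1.100e-03]
 [ 1.396e-01  9.902e-01  3.000e-04]
 [ 1.100e-03  1.000e-04 -1.000e+00]] [ 0.25183359 -0.24970625 -0.06275352] 1.65
[16.71436749 90.76416714] [   0    8   41  147 1747] [ 0.38862781 -0.6163141   0.05047366] ((384.0975341796875, -619.2760009765625), (49.449249267578125, 159.065673828125), 69.7933120727539)
[163.85298622  80.44563553] [148  61  33  40 653] [ 0.4049445  -0.44940628  0.05066758] ((403.96209716796875, -451.09918212890625), (14.5186767578125, 40.621826171875), 48.98116683959961)
[593.77090119 151.53990228] [ 553  109   87   91 3684] [0.54334673 0.01108607 0.04861131] ((549.8972778320312, 27.290897369384766), (107.26365661621094, 101.5355453491211), 81.5947036743164)
[320.89655172 200.63925729] [316 183  11  36 377] [ 0.55601327 -0.30428927  0.05207395] ((557.0036010742188, -304.2949523925781), (11.416202545166016, 39.237300872802734), 81.80531311035156)
[ 15.85041551 227.67867036] [  0 219  30  20 361] [ 0.5384223  -0.67551194  0.0517285 ] ((539.82470703125, -684.92236328125), (18.9453182220459, 34.78944396972656), 1.6223617792129517)
```

View pics/w1.png

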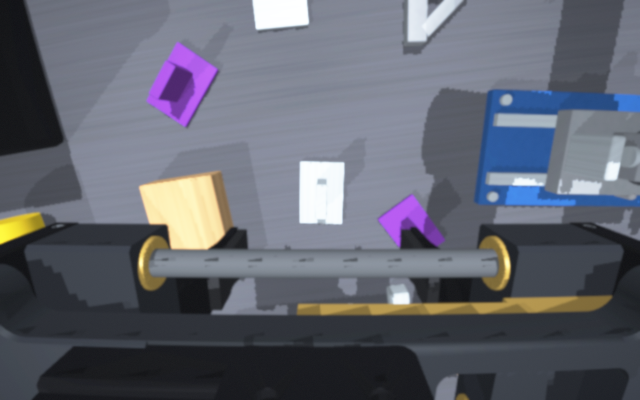

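The wrist view shows the patch at (322,192) with its lug at (321,200), the purple look-alikes at (183,85) and (410,220), and the fixture at right with its handle at (613,157).

Call:
play_rows:
  steps:
    - {"ax": 0, "ay": 0, "az": 0, "dx": 8, "dy": 47, "dz": 0, "claw": 0}
    - {"ax": 0, "ay": 0, "az": 0, "dx": 8, "dy": 47, "dz": 0, "claw": 0}
    - {"ax": 0, "ay": 0, "az": 0, "dx": 8, "dy": 47, "dz": 0, "claw": 0}
    - {"ax": 0, "ay": 0, "az": 0, "dx": 7, "dy": 47, "dz": 0, "claw": 0}
    - {"ax": 0, "ay": 0, "az": 0, "dx": 7, "dy": 46, "dz": 0, "claw": 0}
    - {"ax": 0, "ay": 0, "az": 0, "dx": 0, "dy": 0, "dz": 0, "claw": 0}
    - {"ax": 0, "ay": 0, "az": 0, "dx": 0, "dy": 0, "dz": 0, "claw": 0}
    - {"ax": 0, "ay": 0, "az": 0, "dx": 0, "dy": 0, "dz": 0, "claw": 0}

```text
time_s: 2.45
tcp_pos: [0.5336, -0.0643, 0.1972]
ee_rot: [[-0.99, 0.142, -0.0], [0.142, 0.99, -0.0], [0.0, -0.0, -1.0]]
wrist_force: [0.4, -0.9, 0.2]
gripper_width: 0.356
gripper_force: 0.0
```

```bash
python3 - <<'E'
from h import *
c=snap('wrist','w2'); s=sense(); print(s['tcp_pos'],s['wrist_force'],s['time_s'],s['gripper_width'])
W=cloud(c); 
m=(W[...,2]>.085)&(W[...,2]<.15)&(W[...,1]<.2)
n,l,st,ce=cv2.connectedComponentsWithStats(m.astype(np.uint8))
for i in range(1,n):
    if st[i,4]>200: 
        q=W[l==i]; print(ce[i],st[i],q.mean(0),q[:,2].max(),cv2.minAreaRect((q[:,:2]*1000).astype(np.float32)))
        g=W[l==i]; mm=g.mean(0);nn=np.linalg.svd(g-mm,full_matrices=False)[2][2]; print(nn)
E
```

```text
[ 0.53367924 -0.06444353  0.19717148] [-0.47073358  0.16471313 -0.35551193] 2.5 0.31216267819897064
[472.92043092 179.29342279] [  411   126   118   119 10582] [0.53500595 0.0738977  0.11263072] 0.1381790918164985 ((538.5365600585938, 72.30339050292969), (95.57659149169922, 101.7717514038086), 81.53203582763672)
[ 0.36087111  0.02533082 -0.93227163]
[374.79078947 193.93815789] [366 171  19  47 760] [ 0.53923718 -0.01570385  0.10122356] 0.10529493966802245 ((540.697998046875, -14.765077590942383), (14.153053283691406, 43.34440231323242), 81.3992919921875)
[-0.1398289  -0.69447293  0.70580113]
```

Call:
play_rows:
  steps:
    - {"ax": 0, "ay": 0, "az": 0, "dx": 0, "dy": 0, "dz": 0, "claw": 0}
    - {"ax": 0, "ay": 0, "az": 0, "dx": 0, "dy": 0, "dz": 0, "claw": 0}
    - {"ax": 0, "ay": 0, "az": 0, "dx": 0, "dy": 0, "dz": 20, "claw": 0}
    - {"ax": 0, "ay": 0, "az": 0, "dx": 0, "dy": 0, "dz": 30, "claw": 0}
    - {"ax": 0, "ay": 0, "az": 0, "dx": 0, "dy": 0, "dz": 30, "claw": 0}
    - {"ax": 0, "ay": 0, "az": 0, "dx": 0, "dy": 0, "dz": 20, "claw": 0}
    - {"ax": 0, "ay": 0, "az": 0, "dx": 0, "dy": 0, "dz": 4, "claw": 0}
    - {"ax": 0, "ay": 0, "az": 0, "dx": 0, "dy": 10, "dz": 0, "claw": 0}
    - {"ax": 0, "ay": 0, "az": 0, "dx": 0, "dy": 10, "dz": 0, "claw": 0}
    - {"ax": 0, "ay": 0, "az": 0, "dx": 0, "dy": 5, "dz": 0, "claw": 0}
    - {"ax": 0, "ay": 0, "az": 0, "dx": 0, "dy": 5, "dz": 0, "claw": 0}
    - {"ax": 0, "ay": 0, "az": 0, "dx": 0, "dy": 5, "dz": 0, "claw": 0}
    - {"ax": 0, "ay": 0, "az": 0, "dx": 0, "dy": 5, "dz": 0, "claw": 0}
    - {"ax": 0, "ay": 0, "az": 0, "dx": 0, "dy": 0, "dz": 0, "claw": 0}

```text
time_s: 3.9
tcp_pos: [0.5398, -0.0226, 0.0933]
ee_rot: [[-0.99, 0.14, 0.0], [0.14, 0.99, 0.0], [-0.0, 0.0, -1.0]]
wrist_force: [-0.1, 0.5, -0.7]
gripper_width: 0.005
gripper_force: 0.0
```

Call:
play_rows:
  steps:
    - {"ax": 0, "ay": 0, "az": 0, "dx": 0, "dy": 6, "dz": 0, "claw": 0}
    - {"ax": 0, "ay": 0, "az": 0, "dx": 0, "dy": 6, "dz": 0, "claw": 0}
    - {"ax": 0, "ay": 0, "az": 0, "dx": 0, "dy": 6, "dz": 0, "claw": 0}
    - {"ax": 0, "ay": 0, "az": 0, "dx": 0, "dy": 6, "dz": 0, "claw": 0}

```text
time_s: 4.3
tcp_pos: [0.543, 0.001, 0.0931]
ee_rot: [[-0.99, 0.14, -0.0], [0.14, 0.99, -0.0], [0.0, -0.0, -1.0]]
wrist_force: [-0.0, 0.4, 0.3]
gripper_width: 0.007
gripper_force: 0.0
```

```bash
python3 - <<'E'
from h import *
c=snap('top','t1'); s=sense(); print(s['tcp_pos'],s['wrist_force'],s['time_s'])
a=c['frame'][100:280,200:440]; cv2.imwrite('pics/t1c.png',cv2.resize(a,None,fx=3.2,fy=3.2,interpolation=cv2.INTER_CUBIC))
E
```

```text
[0.54329629 0.00169216 0.09315844] [0.25290046 0.33338411 0.85351833] 4.35
```

View pics/t1c.png

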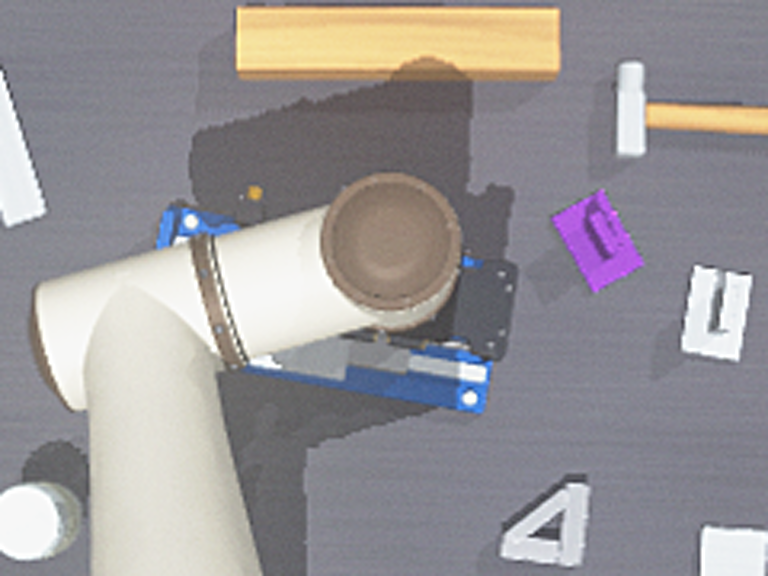

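The arm covers the fixture in this view; the carriage's near edge is visible at (345,360) and the patch at (718,312) is untouched. I'll keep pushing and watch the force.

Call:
play_rows:
  steps:
    - {"ax": 0, "ay": 0, "az": 0, "dx": 0, "dy": 6, "dz": 0, "claw": 0}
    - {"ax": 0, "ay": 0, "az": 0, "dx": 0, "dy": 6, "dz": 0, "claw": 0}
    - {"ax": 0, "ay": 0, "az": 0, "dx": 0, "dy": 6, "dz": 0, "claw": 0}
    - {"ax": 0, "ay": 0, "az": 0, "dx": 0, "dy": 4, "dz": 0, "claw": 0}

```text
time_s: 4.75
tcp_pos: [0.546, 0.0225, 0.0932]
ee_rot: [[-0.99, 0.14, -0.0], [0.14, 0.99, -0.001], [0.0, -0.001, -1.0]]
wrist_force: [0.0, -2.6, 0.3]
gripper_width: 0.006
gripper_force: 0.8
```

```bash
python3 - <<'E'
from h import *
c=snap('wrist','w3'); s=sense(); print(s['tcp_pos'],s['wrist_force'],s['time_s'])
W=cloud(c); m=(W[...,2]>.085)&(W[...,2]<.15)&(W[...,1]<.25)
n,l,st,ce=cv2.connectedComponentsWithStats(m.astype(np.uint8))
for i in range(1,n):
    if st[i,4]>300: 
        q=W[l==i]; print(ce[i],st[i],q.mean(0),q[:,1].min(),q[:,1].max())
E
```

```text
[0.54624262 0.02301005 0.09315217] [ 0.04460253  0.29758685 -0.05118127] 4.8
[415.70954357 182.59582657] [  308   126   189   123 16629] [0.52002745 0.08032331 0.10792007] 0.014928310006244748 0.13024929046025668
[271.23626374 209.18269231] [258 194  27  30 728] [ 0.52640046 -0.0079865   0.1000022 ] -0.01679667253769007 -0.001711895460668772
[477.49197531 295.19259259] [ 452  278   50   36 1620] [0.58331193 0.10363219 0.13264412] 0.08874268340315221 0.1178839176602352
```

View pics/w3.png

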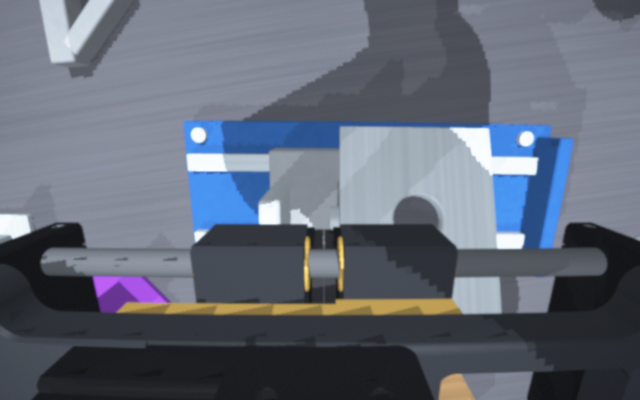

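The wrist view shows the handle's top at (271,209), to the left of (behind) the closed fingers, which now stand between it and the tilt plate's edge. So the fingers passed the handle without pushing it. I'll check where the fingertips really are from depth.

```bash
python3 - <<'E'
from h import *
for t,cols,tcp in [('w1',(228,236,412,420),[.5386,-.2995,.1967]),('w3',(312,318,324,330),[.5462,.0230,.0932])]:
    W=cloud(load(t)); R=np.array([[-.99,.14,0],[.14,.99,0],[0,0,-1]])
    for u in cols:
        print(t,u,[(v,(R.T@(W[v,u]-tcp)*1000).round().tolist()) for v in (214,220,226,232,238,244)])
c=load('w3'); a=c['frame'][100:330,180:520]; cv2.imwrite('pics/w3c.png',cv2.resize(a,None,fx=2.3,fy=2.3,interpolation=cv2.INTER_CUBIC))
E
```

```text
w1 228 [(214, [-46.0, -122.0, 186.0]), (220, [-53.0, -121.0, 181.0]), (226, [-59.0, -120.0, 176.0]), (232, [10.0, -51.0, -35.0]), (238, [10.0, -48.0, -44.0]), (244, [8.0, -47.0, -49.0])]
w1 236 [(214, [-49.0, -115.0, 196.0]), (220, [-57.0, -115.0, 195.0]), (226, [-66.0, -116.0, 195.0]), (232, [8.0, -48.0, -31.0]), (238, [8.0, -45.0, -40.0]), (244, [8.0, -43.0, -48.0])]
w1 412 [(214, [-47.0, 116.0, 190.0]), (220, [-54.0, 116.0, 188.0]), (226, [-51.0, 106.0, 155.0]), (232, [9.0, 49.0, -32.0]), (238, [8.0, 47.0, -41.0]), (244, [8.0, 44.0, -48.0])]
w1 420 [(214, [-47.0, 127.0, 190.0]), (220, [-55.0, 127.0, 189.0]), (226, [-63.0, 128.0, 190.0]), (232, [10.0, 52.0, -35.0]), (238, [10.0, 49.0, -45.0]), (244, [8.0, 48.0, -48.0])]
w3 312 [(214, [-3.0, -10.0, 46.0]), (220, [-8.0, -10.0, 44.0]), (226, [-13.0, -10.0, 45.0]), (232, [11.0, -7.0, -35.0]), (238, [11.0, -7.0, -44.0]), (244, [11.0, -7.0, -52.0])]
w3 318 [(214, [-4.0, -5.0, 46.0]), (220, [-9.0, -5.0, 46.0]), (226, [-14.0, -5.0, 45.0]), (232, [9.0, -4.0, -32.0]), (238, [9.0, -4.0, -40.0]), (244, [9.0, -4.0, -48.0])]
w3 324 [(214, [-3.0, -1.0, 44.0]), (220, [-8.0, -1.0, 44.0]), (226, [-13.0, -1.0, 45.0]), (232, [9.0, -1.0, -31.0]), (238, [9.0, -1.0, -40.0]), (244, [9.0, -1.0, -48.0])]
w3 330 [(214, [7.0, 3.0, 10.0]), (220, [4.0, 3.0, 7.0]), (226, [-0.0, 3.0, 6.0]), (232, [9.0, 3.0, -31.0]), (238, [9.0, 2.0, -41.0]), (244, [9.0, 2.0, -49.0])]
```

View pics/w3c.png

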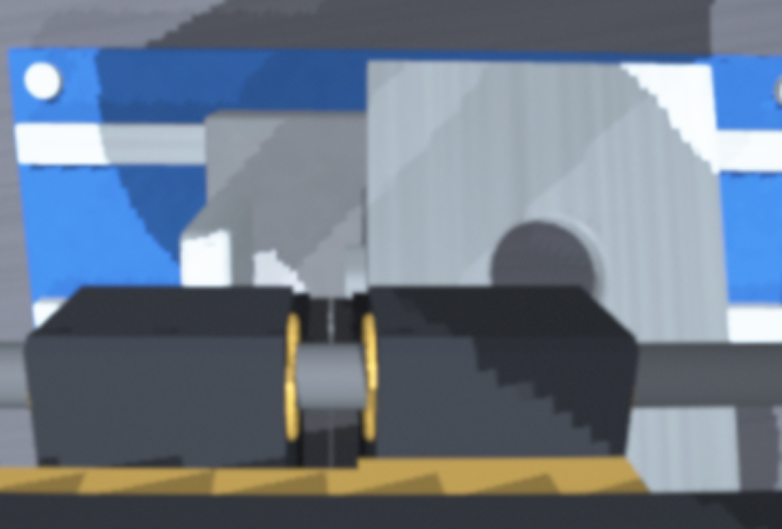

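The crop shows the handle at (205,255) still standing behind the fingers. The visible finger ends come out about 31 mm behind the reported TCP, not 14 mm ahead of it. I'll check this independently with the side camera's first picture, when the gripper was in free air.

```bash
python3 - <<'E'
from h import *
tcp=np.array([.2494,-.5725,.1963]); R=np.array([[-.9168,-.3993,0],[-.3993,.9168,0],[0,0,-1]])
for t in ['side0','top0']:
    W=cloud(load(t)); T=(W-tcp)@R
    m=(abs(T[...,0])<.045)&(abs(T[...,1])<.11)&(T[...,2]<.1)&(T[...,2]>-.2)
    q=T[m]*1000; print(t,len(q))
    for z in range(-200,60,10):
        k=q[(q[:,2]>=z)&(q[:,2]<z+10)]
        if len(k): print(z,len(k),k[:,:2].min(0).round(),k[:,:2].max(0).round())
s=sense();print(s['joints'])
E
```

```text
side0 1652
-200 56 [-42. -52.] [29. 37.]
-190 50 [-40. -45.] [33. 25.]
-180 61 [-29. -53.] [23. 25.]
-170 54 [-27. -50.] [28. 22.]
-160 60 [-27. -51.] [25. 26.]
-150 80 [-36. -51.] [27. 97.]
-140 230 [-40. -95.] [ 37. 101.]
-130 117 [-43. -89.] [ 37. 100.]
-120 114 [-42. -96.] [37. 93.]
-110 93 [-41. -83.] [39. 92.]
-100 33 [-37. -85.] [37. 89.]
-90 20 [-14. -58.] [ 9. 69.]
-80 36 [-14. -56.] [12. 65.]
-70 36 [-12. -56.] [12. 60.]
-60 32 [-12. -53.] [14. 58.]
-50 32 [-12. -53.] [13. 59.]
-40 31 [-13. -52.] [10. 59.]
-30 10 [-12. -47.] [ 7. 52.]
0 1 [  42. -108.] [  42. -108.]
30 86 [ -43. -110.] [ 44. -25.]
40 129 [ -44. -108.] [ 45. -18.]
50 64 [-44. -69.] [ 43. -18.]
top0 78
-200 27 [-39.  -2.] [20. 36.]
-160 3 [18. 16.] [23. 18.]
-150 19 [ 2. 11.] [26. 24.]
-140 26 [11. 11.] [25. 31.]
-130 1 [16.  6.] [16.  6.]
[ 1.94117880e+01  2.02149961e+01 -1.88310902e+01  9.90312405e-03
 -5.09475372e+01 -1.17451358e+02]
```

The side view confirms it: the finger ends really sit about 30 mm behind the reported TCP and the body begins about 100 mm behind it. The tool stands roughly 44 mm further back than stated. I'll refine that offset, then redo the push with it.

```bash
python3 - <<'E'
from h import *
R=np.array([[-.99,.14,0],[.14,.99,0],[0,0,-1]])
for t,cols,tcp in [('w1',(232,240,408),[.5386,-.2995,.1967]),('w2',(300,306,335,340),[.53368,-.06444,.19717])]:
    W=cloud(load(t)); 
    for u in cols: print(t,u,[(v,(R.T@(W[v,u]-tcp)*1000).round(1).tolist()) for v in range(226,233)])
E
```

```text
w1 232 [(226, [-64.2, -120.0, 191.2]), (227, [9.6, -51.1, -26.9]), (228, [9.7, -50.5, -28.9]), (229, [9.4, -50.3, -29.7]), (230, [9.3, -49.9, -31.0]), (231, [9.8, -48.9, -34.1]), (232, [9.4, -48.9, -34.5])]
w1 240 [(226, [-65.7, -110.7, 195.7]), (227, [-67.1, -110.8, 195.6]), (228, [-68.6, -110.9, 195.7]), (229, [8.2, -46.8, -26.1]), (230, [7.9, -46.6, -27.0]), (231, [8.3, -45.8, -29.8]), (232, [8.1, -45.6, -30.8])]
w1 408 [(226, [-54.1, 104.0, 162.8]), (227, [-54.7, 103.5, 161.0]), (228, [-54.9, 102.6, 157.7]), (229, [8.4, 48.3, -26.2]), (230, [8.2, 48.0, -27.4]), (231, [8.1, 47.7, -28.6]), (232, [8.4, 47.0, -31.2])]
w2 300 [(226, [-59.7, -30.4, 180.4]), (227, [-61.1, -30.5, 180.6]), (228, [-62.5, -30.5, 180.5]), (229, [-64.7, -30.7, 183.1]), (230, [-65.1, -30.5, 180.3]), (231, [-66.3, -30.5, 179.9]), (232, [-68.3, -30.7, 181.7])]
w2 306 [(226, [-58.1, -22.5, 175.8]), (227, [nan, nan, nan]), (228, [-60.4, -22.4, 174.7]), (229, [-61.7, -22.4, 174.5]), (230, [-64.6, -22.7, 178.8]), (231, [-66.6, -22.9, 180.7]), (232, [-68.4, -23.0, 181.9])]
w2 335 [(226, [-59.4, 14.3, 179.2]), (227, [-61.4, 14.4, 181.2]), (228, [-62.8, 14.4, 181.3]), (229, [-64.2, 14.4, 181.3]), (230, [-65.1, 14.4, 180.1]), (231, [-66.6, 14.4, 180.4]), (232, [-68.3, 14.5, 181.3])]
w2 340 [(226, [-60.2, 20.8, 181.5]), (227, [-61.5, 20.8, 181.4]), (228, [-62.4, 20.8, 180.1]), (229, [-64.3, 20.9, 181.6]), (230, [-64.9, 20.8, 179.6]), (231, [-66.8, 20.9, 180.9]), (232, [-68.0, 20.9, 180.6])]
```

Call:
play_rows:
  steps:
    - {"ax": 0, "ay": 0, "az": 0, "dx": 0, "dy": -3, "dz": 0, "claw": 0}
    - {"ax": 0, "ay": 0, "az": 0, "dx": 0, "dy": 0, "dz": -30, "claw": 0}
    - {"ax": 0, "ay": 0, "az": 0, "dx": 0, "dy": 0, "dz": -40, "claw": 0}
    - {"ax": 0, "ay": 0, "az": 0, "dx": 0, "dy": -45, "dz": 0, "claw": 0}
    - {"ax": 0, "ay": 0, "az": 0, "dx": 0, "dy": -35, "dz": 0, "claw": 0}
    - {"ax": 0, "ay": 0, "az": 0, "dx": 0, "dy": 0, "dz": 0, "claw": 0}
    - {"ax": 0, "ay": 0, "az": 0, "dx": 0, "dy": 0, "dz": 0, "claw": 0}

```text
time_s: 5.5
tcp_pos: [0.5342, -0.0606, 0.1632]
ee_rot: [[-0.99, 0.142, 0.0], [0.142, 0.99, 0.0], [-0.0, 0.0, -1.0]]
wrist_force: [-0.1, -0.0, -0.4]
gripper_width: 0.001
gripper_force: 0.0
```

```bash
python3 - <<'E'
from h import *
c=snap('wrist','w4'); s=sense(); print(s['tcp_pos'],s['wrist_force'],s['time_s'])
W=cloud(c); m=(W[...,2]>.085)&(W[...,2]<.145)&(W[...,1]<.25)
n,l,st,ce=cv2.connectedComponentsWithStats(m.astype(np.uint8))
for i in range(1,n):
    if st[i,4]>300: 
        q=W[l==i]; print(ce[i],st[i],q.mean(0),cv2.minAreaRect((q[:,:2]*1000).astype(np.float32)))
E
```

```text
[ 0.53436731 -0.05998461  0.16312193] [-0.17249233  0.46575347 -0.20378241] 5.55
[491.83468523 187.77044003] [  422   126   135   122 13931] [0.53627763 0.07680259 0.11289289] ((535.9356689453125, 78.07789611816406), (96.70935821533203, 94.95194244384766), 81.78441619873047)
[382.54433221 200.15039282] [372 177  22  47 891] [ 0.53770091 -0.01073861  0.10092922] ((540.0861206054688, -9.630915641784668), (14.516851425170898, 40.80979537963867), 81.30290985107422)
```

Call:
play_rows:
  steps:
    - {"ax": 0, "ay": 0, "az": 0, "dx": 0, "dy": 0, "dz": 30, "claw": 0}
    - {"ax": 0, "ay": 0, "az": 0, "dx": 0, "dy": 0, "dz": 30, "claw": 0}
    - {"ax": 0, "ay": 0, "az": 0, "dx": 0, "dy": 0, "dz": 30, "claw": 0}
    - {"ax": 0, "ay": 0, "az": 0, "dx": 0, "dy": 0, "dz": 20, "claw": 0}
    - {"ax": 0, "ay": 0, "az": 0, "dx": 0, "dy": 10, "dz": 0, "claw": 0}
    - {"ax": 0, "ay": 0, "az": 0, "dx": 0, "dy": 10, "dz": 0, "claw": 0}
    - {"ax": 0, "ay": 0, "az": 0, "dx": 0, "dy": 5, "dz": 0, "claw": 0}
    - {"ax": 0, "ay": 0, "az": 0, "dx": 0, "dy": 5, "dz": 0, "claw": 0}
    - {"ax": 0, "ay": 0, "az": 0, "dx": 0, "dy": 5, "dz": 0, "claw": 0}
    - {"ax": 0, "ay": 0, "az": 0, "dx": 0, "dy": 5, "dz": 0, "claw": 0}
    - {"ax": 0, "ay": 0, "az": 0, "dx": 0, "dy": 5, "dz": 0, "claw": 0}
    - {"ax": 0, "ay": 0, "az": 0, "dx": 0, "dy": 5, "dz": 0, "claw": 0}

```text
time_s: 6.75
tcp_pos: [0.5417, -0.0101, 0.0535]
ee_rot: [[-0.99, 0.14, 0.001], [0.14, 0.99, 0.0], [-0.001, 0.0, -1.0]]
wrist_force: [-0.2, -1.9, 1.7]
gripper_width: 0.008
gripper_force: 1.0
```

```bash
cat > look.py <<'E'
from h import *
import sys
c=snap('wrist',sys.argv[1]); s=sense(); print(s['tcp_pos'],s['wrist_force'],s['time_s'])
W=cloud(c); m=(W[...,2]>.085)&(W[...,2]<.145)&(W[...,1]<.35)
n,l,st,ce=cv2.connectedComponentsWithStats(m.astype(np.uint8))
for i in range(1,n):
    if st[i,4]>300: 
        q=W[l==i]; print(ce[i],st[i],q.mean(0),cv2.minAreaRect((q[:,:2]*1000).astype(np.float32)))
E
python3 look.py w5
```

```text
[ 0.54180173 -0.00947725  0.05336282] [0.66919954 1.12104636 0.26996152] 6.8
[535.44738336 185.41421406] [  434   128   206   120 21134] [0.51672461 0.09392696 0.10481974] ((521.2601318359375, 98.64820861816406), (92.66216278076172, 59.88631057739258), 82.58566284179688)
[355.39943343 217.20963173] [342 210  30  14 353] [0.52301591 0.00817507 0.09616838] ((523.9420166015625, 7.755566596984863), (5.440568447113037, 14.182452201843262), 10.691365242004395)
[323.5155642  239.38521401] [308 229  32  20 514] [ 0.53217851 -0.00927649  0.09695877] ((532.479248046875, -9.322415351867676), (16.90057373046875, 3.638023853302002), 81.2524642944336)
[502.63070175 294.50964912] [ 452  277  103   37 3420] [0.55869678 0.06698812 0.12465011] ((559.12890625, 69.23661804199219), (45.436222076416016, 15.61793327331543), 82.04398345947266)
[323.30882353 290.70588235] [310 279  28  25 680] [ 0.54198149 -0.01076633  0.12988234] ((541.1285400390625, -10.573980331420898), (10.114206314086914, 20.199445724487305), 81.81083679199219)
```

Call:
play_rows:
  steps:
    - {"ax": 0, "ay": 0, "az": 0, "dx": 0, "dy": 5, "dz": 0, "claw": 0}
    - {"ax": 0, "ay": 0, "az": 0, "dx": 0, "dy": 5, "dz": 0, "claw": 0}
    - {"ax": 0, "ay": 0, "az": 0, "dx": 0, "dy": 5, "dz": 0, "claw": 0}
    - {"ax": 0, "ay": 0, "az": 0, "dx": 0, "dy": 5, "dz": 0, "claw": 0}
    - {"ax": 0, "ay": 0, "az": 0, "dx": 0, "dy": 5, "dz": 0, "claw": 0}

```text
time_s: 7.3
tcp_pos: [0.5446, 0.0141, 0.053]
ee_rot: [[-0.99, 0.14, -0.001], [0.14, 0.99, -0.001], [0.001, -0.002, -1.0]]
wrist_force: [2.7, -12.1, -1.7]
gripper_width: 0.003
gripper_force: 5.6
```

Call:
play_rows:
  steps:
    - {"ax": 0, "ay": 0, "az": 0, "dx": 0, "dy": 4, "dz": 0, "claw": 0}
    - {"ax": 0, "ay": 0, "az": 0, "dx": 0, "dy": 4, "dz": 0, "claw": 0}

```text
time_s: 7.5
tcp_pos: [0.5457, 0.0211, 0.053]
ee_rot: [[-0.99, 0.14, -0.001], [0.14, 0.99, -0.002], [0.001, -0.002, -1.0]]
wrist_force: [0.8, -5.6, 0.6]
gripper_width: 0.004
gripper_force: 2.6
```

Call:
play_rows:
  steps:
    - {"ax": 0, "ay": 0, "az": 0, "dx": 0, "dy": 4, "dz": 0, "claw": 0}
    - {"ax": 0, "ay": 0, "az": 0, "dx": 0, "dy": 4, "dz": 0, "claw": 0}

```text
time_s: 7.7
tcp_pos: [0.5466, 0.0282, 0.0531]
ee_rot: [[-0.99, 0.139, -0.002], [0.139, 0.99, -0.004], [0.002, -0.005, -1.0]]
wrist_force: [5.2, -25.3, -2.1]
gripper_width: 0.009
gripper_force: 11.3
```

The force rose to 12 N, dropped to 5.6 N, then climbed to 25 N within about 14 mm of travel, which fits the detent and then the end stop. I'll back off and check.

Call:
play_rows:
  steps:
    - {"ax": 0, "ay": 0, "az": 0, "dx": 0, "dy": -1, "dz": 0, "claw": 0}
    - {"ax": 0, "ay": 0, "az": 0, "dx": 0, "dy": 0, "dz": 0, "claw": 0}
    - {"ax": 0, "ay": 0, "az": 0, "dx": 0, "dy": -10, "dz": 0, "claw": 0}
    - {"ax": 0, "ay": 0, "az": 0, "dx": 0, "dy": -10, "dz": 0, "claw": 0}
    - {"ax": 0, "ay": 0, "az": 0, "dx": 0, "dy": 0, "dz": -45, "claw": 87}
    - {"ax": 0, "ay": 0, "az": 0, "dx": 0, "dy": 0, "dz": -45, "claw": 87}
    - {"ax": 0, "ay": 0, "az": 0, "dx": 0, "dy": 0, "dz": -45, "claw": 87}
    - {"ax": 0, "ay": 0, "az": 0, "dx": 0, "dy": 45, "dz": 0, "claw": 87}
    - {"ax": 0, "ay": 0, "az": 0, "dx": -15, "dy": 45, "dz": 0, "claw": 87}
    - {"ax": 0, "ay": 0, "az": 0, "dx": -45, "dy": 15, "dz": 0, "claw": 87}
    - {"ax": 0, "ay": 0, "az": 0, "dx": 0, "dy": 0, "dz": 0, "claw": 87}
    - {"ax": 0, "ay": 0, "az": 0, "dx": 0, "dy": 0, "dz": 0, "claw": 87}

```text
time_s: 8.9
tcp_pos: [0.6182, 0.1053, 0.1865]
ee_rot: [[-0.99, 0.14, -0.003], [0.14, 0.99, -0.0], [0.003, -0.001, -1.0]]
wrist_force: [-0.8, -0.6, 0.4]
gripper_width: 0.65
gripper_force: 0.0
```

```bash
python3 - <<'E'
from h import *
c=snap('wrist','w6'); s=sense(); print(s['tcp_pos'],s['ee_rot'].round(4),s['wrist_force'],s['time_s'],s['gripper_width'])
W=cloud(c); m=(W[...,2]>.085)&(W[...,2]<.145)&(W[...,1]<.35)
n,l,st,ce=cv2.connectedComponentsWithStats(m.astype(np.uint8))
for i in range(1,n):
    if st[i,4]>300: 
        q=W[l==i]; print(i,ce[i],st[i],q.mean(0),cv2.minAreaRect((q[:,:2]*1000).astype(np.float32)))
cv2.imwrite('pics/w6.png',c['frame'])
E
```

```text
[0.61770591 0.10477208 0.18729855] [[-9.901e-01  1.405e-01 -1.800e-03]
 [ 1.405e-01  9.901e-01 -1.000e-04]
 [ 1.800e-03 -4.000e-04 -1.000e+00]] [0.71497713 0.1297513  0.26014663] 8.95 0.6960844603759538
1 [345.27126519 119.93831308] [  289    55   114   129 13990] [0.55052615 0.13248883 0.11677183] ((548.8461303710938, 130.51705932617188), (95.54781341552734, 105.45282745361328), 81.53516387939453)
2 [246.24815983 132.90956887] [236 108  21  51 951] [0.54985309 0.0454124  0.10085432] ((549.694091796875, 43.572723388671875), (14.77404499053955, 44.21677780151367), 82.1842269897461)
```

View pics/w6.png

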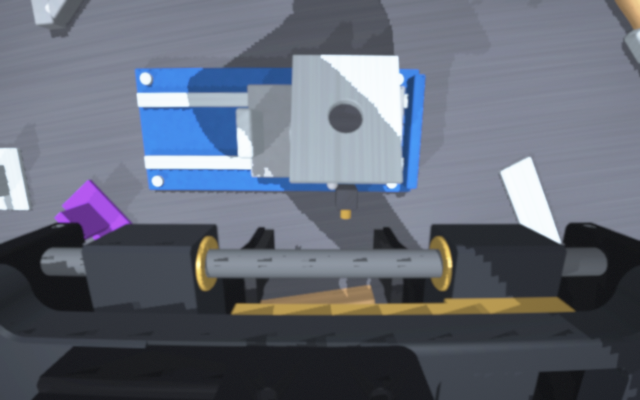

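The wrist view shows the carriage up against the end-stop side at right, the handle at (246,133), and the plate with its hole at (345,118). Next I measure the face frame precisely.

```bash
cat > face.py <<'E'
from h import *
def face(tag,show=True):
    c=load(tag); W=cloud(c); m=(W[...,2]>.088)&(W[...,2]<.145)
    n,l,st,ce=cv2.connectedComponentsWithStats(m.astype(np.uint8)); 
    k=1+np.argmax(st[1:,4]); w=W[l==k]; mm=w.mean(0)
    for _ in range(6):
        nn=np.linalg.svd(w-mm,full_matrices=False)[2][2]; nn*=np.sign(nn[2]); r=(w-mm)@nn; w=w[abs(r)<.003]; mm=w.mean(0)
    psi=np.radians(-8.2); 
    ey=np.array([-np.sin(psi),np.cos(psi),0]); ey-=ey@nn*nn; ey/=np.linalg.norm(ey); ex=np.cross(ey,nn)
    uv=np.argwhere(l==k); o=np.array(c['xyz']);Rc=np.array(c['rotation'])
    def onplane(u,v):
        r=Rc@ray(c,u,v); return o+r*((mm-o)@nn)/(r@nn)
    # outer contour & hole via plane mask
    pm=((l==k)&(abs((W-mm)@nn)<.004)).astype(np.uint8)
    cs,h=cv2.findContours(pm,cv2.RETR_CCOMP,cv2.CHAIN_APPROX_NONE)
    res=[]
    for i,cc in enumerate(cs):
        if len(cc)<40: continue
        P=np.array([onplane(*p[0]) for p in cc]); q=np.stack([(P-mm)@ex,(P-mm)@ey],1)
        if h[0][i][3]<0: (cx,cy),sz,a=cv2.minAreaRect((q*1000).astype(np.float32))
        else: (cx,cy),sz=cv2.minEnclosingCircle((q*1000).astype(np.float32));a=0
        C=mm+ex*cx/1000+ey*cy/1000
        if show: print('contour',len(cc),C.round(4),np.round(sz,1),round(a,2))
        res.append((h[0][i][3]>=0,C))
    if show: print('n',nn.round(4),'tilt',np.degrees(np.arccos(nn[2])),'yaw of n',np.degrees(np.arctan2(-nn[1],-nn[0])),'ex',ex.round(4),'ey',ey.round(4))
    return nn,ex,ey,res
if __name__=='__main__':
    import sys; face(sys.argv[1])
E
python3 face.py w6
python3 - <<'E'
from h import *
c=snap('top','t6'); 
import face; face.face('t6')
E
```

```text
contour 466 [0.5481 0.133  0.1164] [111.1  90.5] 0.16
contour 97 [0.5487 0.1328 0.1166] 14.9 0
n [-0.3778  0.0564  0.9242] tilt 22.45454945348452 yaw of n -8.498613015020203 ex [ 0.9147 -0.1318  0.3819] ey [ 0.1434  0.9897 -0.0018]
contour 297 [0.1979 0.6097 0.1173] [360.  68.] 85.82
n [1.000e-04 9.999e-01 1.010e-02] tilt 89.42386073543719 yaw of n -90.00667275784532 ex [ 0.0697 -0.01    0.9975] ey [ 9.976e-01  6.000e-04 -6.970e-02]
```

Call:
play_rows:
  steps:
    - {"ax": 0, "ay": 0, "az": 0, "dx": 3, "dy": -46, "dz": 0, "claw": 87}
    - {"ax": 0, "ay": 0, "az": 0, "dx": 0, "dy": -46, "dz": 0, "claw": 87}
    - {"ax": 0, "ay": 0, "az": 0, "dx": 0, "dy": -46, "dz": 0, "claw": 87}
    - {"ax": 0, "ay": 0, "az": 0, "dx": 0, "dy": -46, "dz": 0, "claw": 87}
    - {"ax": 0, "ay": 0, "az": 0, "dx": 0, "dy": -46, "dz": 0, "claw": 87}
    - {"ax": 0, "ay": 0, "az": 0, "dx": 0, "dy": -46, "dz": 0, "claw": 87}
    - {"ax": 0, "ay": 0, "az": 0, "dx": 0, "dy": -46, "dz": 0, "claw": 87}
    - {"ax": 0, "ay": 0, "az": 0, "dx": 0, "dy": -46, "dz": 0, "claw": 87}
    - {"ax": 0, "ay": 0, "az": 0, "dx": 0, "dy": -46, "dz": 0, "claw": 87}
    - {"ax": 0, "ay": 0, "az": 0, "dx": 0, "dy": 0, "dz": 0, "claw": 87}
    - {"ax": 0, "ay": 0, "az": 0, "dx": 0, "dy": 0, "dz": 0, "claw": 87}

```text
time_s: 10.1
tcp_pos: [0.5558, -0.3054, 0.1887]
ee_rot: [[-0.99, 0.143, 0.001], [0.143, 0.99, 0.0], [-0.001, 0.0, -1.0]]
wrist_force: [0.7, 0.4, -0.4]
gripper_width: 0.998
gripper_force: 0.0
```

```bash
python3 - <<'E'
from h import *
c=snap('wrist','w7'); s=sense(); print(s['tcp_pos'],s['ee_rot'].round(4),s['time_s'],s['gripper_width'])
W=cloud(c); D=np.hypot(W[...,0]-.557,W[...,1]+.304)<.06
for lo,hi in [(.04,.06),(.002,.012)]:
    m=(W[...,2]>lo)&(W[...,2]<hi)&D; q=W[m]
    print(m.sum(),q.mean(0),cv2.minAreaRect((q[:,:2]*1000).astype(np.float32)))
g=cv2.cvtColor(c['frame'],cv2.COLOR_BGR2GRAY); m=((g>140)&D).astype(np.uint8)
q=np.array([pt(c,u,v,.006) for v,u in np.argwhere(m)]); print('bright',cv2.minAreaRect((q[:,:2]*1000).astype(np.float32)))
E
```

```text
[ 0.55640694 -0.30439426  0.1887573 ] [[-9.900e-01  1.413e-01  7.000e-04]
 [ 1.413e-01  9.900e-01  3.000e-04]
 [-7.000e-04  4.000e-04 -1.000e+00]] 10.15 1.0000562291727024
402 [ 0.55608137 -0.30419259  0.05197806] ((557.1710205078125, -304.2731628417969), (11.104634284973145, 39.23332214355469), 81.74295806884766)
3172 [ 0.554831   -0.30324949  0.00610848] ((556.8685913085938, -304.0413818359375), (117.65159606933594, 118.18875885009766), 66.31404876708984)
bright ((625.8817138671875, -277.2058410644531), (579.1354370117188, 247.73033142089844), 81.78917694091797)
```

Call:
play_rows:
  steps:
    - {"ax": 0, "ay": 0, "az": 0, "dx": 0, "dy": 0, "dz": 40, "claw": 87}
    - {"ax": 0, "ay": 0, "az": 0, "dx": 0, "dy": 0, "dz": 40, "claw": 87}
    - {"ax": 0, "ay": 0, "az": 0, "dx": 0, "dy": 0, "dz": 40, "claw": 87}
    - {"ax": 0, "ay": 0, "az": 0, "dx": 0, "dy": 0, "dz": 40, "claw": 87}
    - {"ax": 0, "ay": 0, "az": 0, "dx": 0, "dy": 0, "dz": 25, "claw": 87}
    - {"ax": 0, "ay": 0, "az": 0, "dx": 0, "dy": 0, "dz": 12, "claw": 87}
    - {"ax": 0, "ay": 0, "az": 0, "dx": 0, "dy": 0, "dz": 8, "claw": 87}
    - {"ax": 0, "ay": 0, "az": 0, "dx": 0, "dy": 0, "dz": 0, "claw": 87}

```text
time_s: 10.95
tcp_pos: [0.5577, -0.3038, -0.0166]
ee_rot: [[-0.99, 0.139, 0.0], [0.139, 0.99, -0.0], [-0.0, -0.0, -1.0]]
wrist_force: [0.4, -0.9, 0.3]
gripper_width: 1.001
gripper_force: 0.0
```

Call:
play_rows:
  steps:
    - {"ax": 0, "ay": 0, "az": 0, "dx": 0, "dy": 0, "dz": 0, "claw": 0}
    - {"ax": 0, "ay": 0, "az": 0, "dx": 0, "dy": 0, "dz": 0, "claw": 0}
    - {"ax": 0, "ay": 0, "az": 0, "dx": 0, "dy": 0, "dz": 0, "claw": 0}
    - {"ax": 0, "ay": 0, "az": 0, "dx": 0, "dy": 0, "dz": 0, "claw": 0}
    - {"ax": 0, "ay": 0, "az": 0, "dx": 0, "dy": 0, "dz": 0, "claw": 0}
    - {"ax": 0, "ay": 0, "az": 0, "dx": 0, "dy": 0, "dz": 0, "claw": 0}
    - {"ax": 0, "ay": 0, "az": 0, "dx": 0, "dy": 0, "dz": 0, "claw": 0}
    - {"ax": 0, "ay": 0, "az": 0, "dx": 0, "dy": 0, "dz": 0, "claw": 0}
    - {"ax": 0, "ay": 0, "az": 0, "dx": 0, "dy": 0, "dz": 0, "claw": 0}
    - {"ax": 0, "ay": 0, "az": 0, "dx": 0, "dy": 0, "dz": 0, "claw": 0}
    - {"ax": 0, "ay": 0, "az": 0, "dx": 0, "dy": 0, "dz": 0, "claw": 0}
    - {"ax": 0, "ay": 0, "az": 0, "dx": 0, "dy": 0, "dz": 0, "claw": 0}
    - {"ax": 0, "ay": 0, "az": 0, "dx": 0, "dy": 0, "dz": 0, "claw": 0}

```text
time_s: 12.25
tcp_pos: [0.5573, -0.3045, -0.0169]
ee_rot: [[-0.99, 0.14, -0.0], [0.14, 0.99, 0.0], [0.0, 0.0, -1.0]]
wrist_force: [-0.4, 0.6, 0.0]
gripper_width: 0.137
gripper_force: 29.9
```

Call:
play_rows:
  steps:
    - {"ax": 0, "ay": 0, "az": 0, "dx": 0, "dy": 0, "dz": -10, "claw": 0}
    - {"ax": 0, "ay": 0, "az": 0, "dx": 0, "dy": 0, "dz": -30, "claw": 0}
    - {"ax": 0, "ay": 0, "az": 0, "dx": 0, "dy": 0, "dz": -40, "claw": 0}
    - {"ax": 0, "ay": 0, "az": 0, "dx": 0, "dy": 0, "dz": -40, "claw": 0}
    - {"ax": 0, "ay": 0, "az": 0, "dx": 0, "dy": 0, "dz": -40, "claw": 0}
    - {"ax": 0, "ay": 0, "az": 0, "dx": 0, "dy": 0, "dz": -29, "claw": 0}
    - {"ax": 0, "ay": 0, "az": 0, "dx": 0, "dy": 0, "dz": 0, "claw": 0}
    - {"ax": 0, "ay": 0, "az": 0, "dx": 0, "dy": 0, "dz": 0, "claw": 0}

```text
time_s: 13.05
tcp_pos: [0.5566, -0.3039, 0.1719]
ee_rot: [[-0.99, 0.141, -0.0], [0.141, 0.99, 0.001], [0.0, 0.001, -1.0]]
wrist_force: [-0.5, 0.5, -3.9]
gripper_width: 0.132
gripper_force: 29.9
```

Call:
play_rows:
  steps:
    - {"ax": 0, "ay": 0, "az": 0, "dx": 5, "dy": 22, "dz": 0, "claw": 0}
    - {"ax": 0, "ay": 0, "az": 0, "dx": 8, "dy": 36, "dz": 0, "claw": 0}
    - {"ax": 0, "ay": 0, "az": 0, "dx": 8, "dy": 36, "dz": 0, "claw": 0}
    - {"ax": 0, "ay": 0, "az": 0, "dx": 8, "dy": 36, "dz": 0, "claw": 0}
    - {"ax": 0, "ay": 0, "az": 0, "dx": 8, "dy": 36, "dz": 0, "claw": 0}
    - {"ax": 0, "ay": 0, "az": 0, "dx": 8, "dy": 36, "dz": 0, "claw": 0}
    - {"ax": 0, "ay": 0, "az": 0, "dx": 8, "dy": 36, "dz": 0, "claw": 0}
    - {"ax": 0, "ay": 0, "az": 0, "dx": 8, "dy": 36, "dz": 0, "claw": 0}
    - {"ax": 0, "ay": 0, "az": 0, "dx": 8, "dy": 36, "dz": 0, "claw": 0}
    - {"ax": 0, "ay": 0, "az": 0, "dx": 8, "dy": 36, "dz": 0, "claw": 0}
    - {"ax": 0, "ay": 0, "az": 0, "dx": 8, "dy": 36, "dz": 0, "claw": 0}
    - {"ax": 0, "ay": 0, "az": 0, "dx": 5, "dy": 30, "dz": 0, "claw": 0}
    - {"ax": 0, "ay": 0, "az": 0, "dx": 2, "dy": 20, "dz": 0, "claw": 0}
    - {"ax": 0, "ay": -5, "az": 0, "dx": 0, "dy": 0, "dz": 0, "claw": 0}
    - {"ax": 0, "ay": -6, "az": 0, "dx": 0, "dy": 0, "dz": 0, "claw": 0}
    - {"ax": 0, "ay": -6, "az": 0, "dx": 0, "dy": 0, "dz": 0, "claw": 0}
    - {"ax": 0, "ay": -5.4, "az": 0, "dx": 0, "dy": 0, "dz": 0, "claw": 0}
    - {"ax": 0, "ay": 0, "az": 0, "dx": 0, "dy": 0, "dz": 0, "claw": 0}
    - {"ax": 0, "ay": 0, "az": 0, "dx": 0, "dy": 0, "dz": 0, "claw": 0}
    - {"ax": 0, "ay": 0, "az": 0, "dx": 0, "dy": 0, "dz": 0, "claw": 0}

```text
time_s: 15.05
tcp_pos: [0.5278, 0.1369, 0.1724]
ee_rot: [[-0.915, 0.141, 0.377], [0.13, 0.99, -0.053], [-0.381, 0.001, -0.925]]
wrist_force: [0.5, 1.0, -2.5]
gripper_width: 0.134
gripper_force: 29.9
```

```bash
python3 - <<'E'
from h import *
c=snap('wrist','w8'); cs=snap('side','s8'); s=sense(); print(s['tcp_pos'],s['ee_rot'].round(4).tolist(),s['wrist_force'],s['moment'],s['time_s'],s['gripper_width'],s['gripper_force'])
R=s['ee_rot'];F=np.array([.5485,.133,.1165]);n=np.array([-.3778,.0564,.9242])
print('toolframe to target at h=20:',R.T@(F-n*.0168+n*.02-s['tcp_pos'])*1000,'z err',R[:,2]+n)
# patch in hand: tool-frame cloud
T=(cloud(c)-s['tcp_pos'])@R*1000
for v in range(195,235,3): print(v,[T[v,u].round(0).tolist() for u in (285,300,340,355)])
a=np.hstack([c['frame'][90:290,200:440],cs['frame'][120:320,200:400]]); cv2.imwrite('pics/w8c.png',cv2.resize(a,None,fx=1.8,fy=1.8,interpolation=cv2.INTER_CUBIC))
E
```

```text
[0.52827061 0.13703788 0.17278662] [[-0.9149, 0.1412, 0.3781], [0.1311, 0.99, -0.0524], [-0.3817, 0.0016, -0.9243]] [-1.05512681 -0.42247529 -3.73858443] [0.10832422 1.03940282 0.00802348] 15.15 0.13849504247686772 29.931266619823873
toolframe to target at h=20: [ 2.44752143 -1.22100217 56.68489008] z err [ 2.92433458e-04  4.01459195e-03 -8.45237182e-05]
195 [[28.0, -22.0, -24.0], [28.0, -14.0, -24.0], [29.0, 8.0, -25.0], [29.0, 17.0, -25.0]]
198 [[26.0, -22.0, -23.0], [27.0, -14.0, -23.0], [27.0, 9.0, -24.0], [27.0, 17.0, -24.0]]
201 [[25.0, -22.0, -25.0], [nan, nan, nan], [25.0, 9.0, -24.0], [25.0, 17.0, -24.0]]
204 [[23.0, -22.0, -24.0], [23.0, -14.0, -24.0], [23.0, 9.0, -23.0], [23.0, 17.0, -24.0]]
207 [[21.0, -22.0, -24.0], [21.0, -14.0, -23.0], [21.0, 9.0, -23.0], [22.0, 17.0, -25.0]]
210 [[19.0, -22.0, -23.0], [20.0, -14.0, -24.0], [20.0, 9.0, -24.0], [20.0, 17.0, -24.0]]
213 [[18.0, -22.0, -24.0], [18.0, -14.0, -24.0], [18.0, 9.0, -23.0], [18.0, 17.0, -23.0]]
216 [[16.0, -22.0, -24.0], [16.0, -14.0, -24.0], [16.0, 9.0, -24.0], [16.0, 17.0, -24.0]]
219 [[14.0, -23.0, -24.0], [15.0, -14.0, -25.0], [14.0, 9.0, -24.0], [14.0, 17.0, -24.0]]
222 [[12.0, -23.0, -23.0], [13.0, -14.0, -24.0], [12.0, 9.0, -23.0], [13.0, 17.0, -24.0]]
225 [[37.0, -12.0, -102.0], [11.0, -14.0, -25.0], [11.0, 9.0, -25.0], [11.0, 17.0, -24.0]]
228 [[37.0, -12.0, -105.0], [10.0, -14.0, -28.0], [9.0, 9.0, -24.0], [9.0, 17.0, -24.0]]
231 [[37.0, -12.0, -106.0], [10.0, -13.0, -33.0], [10.0, 8.0, -31.0], [7.0, 17.0, -24.0]]
234 [[37.0, -11.0, -108.0], [10.0, -13.0, -37.0], [9.0, 8.0, -34.0], [5.0, 17.0, -24.0]]
```

Call:
play_rows:
  steps:
    - {"ax": 0, "ay": 0, "az": 0, "dx": 1.2, "dy": -0.6, "dz": 20, "claw": 0}
    - {"ax": 0, "ay": 0, "az": 0, "dx": 1.2, "dy": -0.6, "dz": 20, "claw": 0}
    - {"ax": 0, "ay": 0, "az": 0, "dx": 0, "dy": 0, "dz": 17, "claw": 0}
    - {"ax": 0, "ay": 0, "az": 0, "dx": 0, "dy": 0, "dz": 10, "claw": 0}
    - {"ax": 0, "ay": 0, "az": 0, "dx": 0, "dy": 0, "dz": 0, "claw": 0}
    - {"ax": 0, "ay": 0, "az": 0, "dx": 0, "dy": 0, "dz": 0, "claw": 0}

```text
time_s: 15.75
tcp_pos: [0.5507, 0.1318, 0.1097]
ee_rot: [[-0.915, 0.141, 0.378], [0.131, 0.99, -0.053], [-0.382, 0.0, -0.924]]
wrist_force: [0.3, -0.2, -3.0]
gripper_width: 0.135
gripper_force: 29.9
```

```bash
cat > chk.py <<'E'
from h import *
c=snap('wrist','w9'); s=sense(); R=s['ee_rot'];F=np.array([.5485,.133,.1165]);n=np.array([-.3778,.0564,.9242])
print(s['tcp_pos'],s['time_s'],'togo',(R.T@(F-n*.0175-s['tcp_pos'])*1000).round(1),'tool force',(R.T@s['wrist_force']).round(2),s['gripper_force'],'zerr',(R[:,2]+n).round(4))
T=(cloud(c)-s['tcp_pos'])@R*1000
for row in (185,200,215):
    k=abs(T[row,:,2]+24)<2.5; q=T[row][k]; print('patch y',q[:,1].min().round(1),q[:,1].max().round(1))
q=T[:,345][abs(T[:,345,2]+24)<2.5]; print('patch x max',q[:,0].max().round(1))
q=T[(T[...,0]>43)&(T[...,0]<60)&(abs(T[...,1])<40)&(abs(T[...,2])<20)]
print('face below patch end z',np.percentile(q[:,2],[10,50,90]) if len(q) else None)
k=(T[...,0]>-20)&(T[...,0]<70)&(abs(T[...,1])<70)&(T[...,2]>-21)&(T[...,2]<25); q=T[k]
print('plate y',q[:,1].min(),q[:,1].max(),'x max',q[:,0].max())
E
python3 chk.py
```

```text
[0.55073318 0.13215002 0.11012363] 15.8 togo [-0.3  0.5 10.7] tool force [ 1.3  -0.17  3.02] 29.93144875857979 zerr [0.0008 0.0037 0.0001]
patch y -27.7 26.5
patch y -27.9 26.3
patch y -27.6 26.2
patch x max 39.1
face below patch end z [-7.61707531 -6.77150163 -5.86023949]
plate y -44.82578381740884 46.05376524031006 x max 55.867862275729486
```

Call:
play_rows:
  steps:
    - {"ax": 0, "ay": 0, "az": 0, "dx": 1, "dy": 1, "dz": 3, "claw": 0}
    - {"ax": 0, "ay": 0, "az": 0, "dx": 0, "dy": 0, "dz": 3, "claw": 0}
    - {"ax": 0, "ay": 0, "az": 0, "dx": 0, "dy": 0, "dz": 2, "claw": 0}
    - {"ax": 0, "ay": 0, "az": 0, "dx": 0, "dy": 0, "dz": 1, "claw": 0}
    - {"ax": 0, "ay": 0, "az": 0, "dx": 0, "dy": 0, "dz": 0, "claw": 0}
    - {"ax": 0, "ay": 0, "az": 0, "dx": 0, "dy": 0, "dz": 0, "claw": 0}

```text
time_s: 16.4
tcp_pos: [0.5523, 0.1323, 0.1006]
ee_rot: [[-0.915, 0.14, 0.377], [0.13, 0.99, -0.053], [-0.381, -0.0, -0.925]]
wrist_force: [-0.0, 0.2, -3.8]
gripper_width: 0.136
gripper_force: 29.9
```

Call:
play_rows:
  steps:
    - {"ax": 0, "ay": 0, "az": 0, "dx": 0, "dy": 0, "dz": 1, "claw": 0}
    - {"ax": 0, "ay": 0, "az": 0, "dx": 0, "dy": 0, "dz": 0, "claw": 0}
    - {"ax": 0, "ay": 0, "az": 0, "dx": 0, "dy": 0, "dz": 0, "claw": 0}

```text
time_s: 16.7
tcp_pos: [0.5527, 0.1323, 0.0997]
ee_rot: [[-0.915, 0.14, 0.377], [0.13, 0.99, -0.053], [-0.381, -0.0, -0.925]]
wrist_force: [-0.3, -0.3, -3.0]
gripper_width: 0.134
gripper_force: 29.9
```

```bash
python3 chk.py
```

```text
[0.55272975 0.13229015 0.09969602] 16.75 togo [-2.5  0.1  0.3] tool force [ 1.52 -1.37  2.92] 29.931430695578456 zerr [-0.0005  0.003  -0.0003]
patch y -27.2 26.9
patch y -27.7 26.7
patch y -27.1 26.3
patch x max 39.3
face below patch end z [-17.90405277 -17.08365118 -16.14311182]
plate y -45.01554805416542 45.66983356582121 x max 53.720833818093915
```

Call:
play_rows:
  steps:
    - {"ax": 0, "ay": 0, "az": 0, "dx": -1.5, "dy": 0.4, "dz": 0.5, "claw": 0}
    - {"ax": 0, "ay": 0, "az": 0, "dx": 0, "dy": 0, "dz": 0, "claw": 0}
    - {"ax": 0, "ay": 0, "az": 0, "dx": 0, "dy": 0, "dz": 0, "claw": 0}

```text
time_s: 17.05
tcp_pos: [0.5544, 0.1325, 0.0998]
ee_rot: [[-0.915, 0.14, 0.377], [0.13, 0.99, -0.053], [-0.381, 0.0, -0.925]]
wrist_force: [-0.8, 0.4, -3.5]
gripper_width: 0.133
gripper_force: 29.9
```

Call:
play_rows:
  steps:
    - {"ax": 0, "ay": 0, "az": 0, "dx": 0, "dy": 0, "dz": 0.5, "claw": 0}
    - {"ax": 0, "ay": 0, "az": 0, "dx": 0, "dy": 0, "dz": 0, "claw": 0}
    - {"ax": 0, "ay": 0, "az": 0, "dx": 0, "dy": 0, "dz": 0, "claw": 0}

```text
time_s: 17.35
tcp_pos: [0.5546, 0.1325, 0.0996]
ee_rot: [[-0.915, 0.14, 0.378], [0.13, 0.99, -0.053], [-0.381, 0.0, -0.924]]
wrist_force: [-3.3, 0.3, 0.8]
gripper_width: 0.138
gripper_force: 29.9
```

Call:
play_rows:
  steps:
    - {"ax": 0, "ay": 0, "az": 0, "dx": 0, "dy": 0, "dz": 0.5, "claw": 0}
    - {"ax": 0, "ay": 0, "az": 0, "dx": 0, "dy": 0, "dz": 0, "claw": 0}
    - {"ax": 0, "ay": 0, "az": 0, "dx": 0, "dy": 0, "dz": 0, "claw": 0}

```text
time_s: 17.65
tcp_pos: [0.5546, 0.1325, 0.0996]
ee_rot: [[-0.915, 0.14, 0.378], [0.129, 0.99, -0.053], [-0.382, 0.0, -0.924]]
wrist_force: [-6.8, 0.6, 5.0]
gripper_width: 0.133
gripper_force: 29.9
```

Call:
play_rows:
  steps:
    - {"ax": 0, "ay": 0, "az": 0, "dx": 0, "dy": 0, "dz": 0.5, "claw": 0}
    - {"ax": 0, "ay": 0, "az": 0, "dx": 0, "dy": 0, "dz": 0, "claw": 0}
    - {"ax": 0, "ay": 0, "az": 0, "dx": 0, "dy": 0, "dz": 0, "claw": 0}
    - {"ax": 0, "ay": 0, "az": 0, "dx": 0, "dy": 0, "dz": 0, "claw": 0}
    - {"ax": 0, "ay": 0, "az": 0, "dx": 0, "dy": 0, "dz": 0, "claw": 0}

```text
time_s: 18.15
tcp_pos: [0.5547, 0.1325, 0.0996]
ee_rot: [[-0.915, 0.14, 0.379], [0.129, 0.99, -0.053], [-0.383, 0.0, -0.924]]
wrist_force: [-9.8, 1.4, 8.4]
gripper_width: 0.133
gripper_force: 29.9
```

```bash
python3 chk.py; python3 - <<'E'
from h import *
n=np.array([-.3778,.0564,.9242])
c=snap('side','s9'); f=[]
for _ in range(4): capture('top'); f.append(sense()['wrist_force'])
f=np.mean(f,0); print('force',f,'contact normal',(f-[-.2,0,-3.4])@n)
cv2.imwrite('pics/s9c.png',cv2.resize(c['frame'][150:280,240:400],None,fx=4,fy=4,interpolation=cv2.INTER_CUBIC))
E
```

```text
[0.55469071 0.13251713 0.09957189] 18.2 togo [-0.7 -0.4 -0.5] tool force [  6.24  -0.19 -12.49] 29.927288145991042 zerr [0.0011 0.0032 0.0003]
patch y -27.3 27.0
patch y -27.5 26.6
patch y -27.5 26.5
patch x max 39.3
face below patch end z [-18.81771553 -17.99003783 -17.06925618]
plate y -45.59924600593338 45.1882397431243 x max 55.47675351994265
force [-10.50752639   1.34301306   8.51821393] contact normal 14.9847427172806
```

View pics/s9c.png

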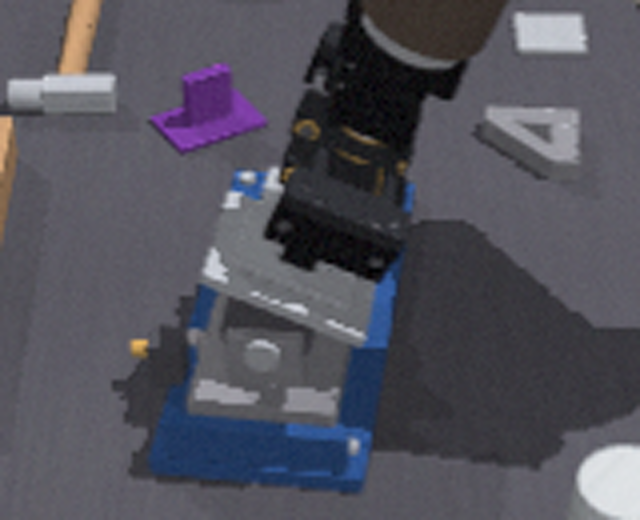

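The side view shows the patch lying flat on the tilted plate at (290,270) under the gripper, and the carriage up against the end stop at (265,430). The contact normal force is about 15 N and the offset from the hole is under 1 mm, so I'm handing in.

```bash
python3 -c "
from station import *
print(finish_job())"
```

```text
the job is handed in; nothing more can be done
None
```

I handed the job in; it returned no verdict. The carriage is against its end stop, going by the detent force drop and then 25 N, and the patch is held flush on the sloped plate, within about 1 mm of centre, pressed on with about 15 N. My first push missed: the fingers are about 40 mm shorter than the reported tool point, so they passed over the handle and nudged the tilt plate and carriage forward by 5–10 mm before I redid the push.

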